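# Clear the bamboo offcuts into the scrap tray

## Robot

A 6-joint arm with a two-finger parallel gripper is mounted at the origin on the work surface. World frame = base frame: x ahead of the robot, y to its left, z up, the work surface at z = 0. Lengths are in mm, angles in degrees, forces in N, time in s.
With the tool pointing down it reaches from about 300 to 850 mm from the base axis. Payload 4.2 kg.
Tool frame: the origin (TCP) lies midway between the tips of the shut fingers; the grasp point (between the pads) lies 19 mm behind it (env.grasp_offset is the distance from the TCP to the grasp point, in mm); z points along the fingers, y is the line along which they close (so a half turn about z gives the same grasp; the last joint's range is limited). The gripper opens to 91 mm and grips with 3 to 60 N. Pads are 32 mm wide; open, the fingers measure 118 mm over their backs; the gripper's body (76 mm by 178 mm) begins 60 mm behind the grasp point.
Start: joints at [-70.989, 18.312, 89.639, -0, 72.044, -1.146], TCP at [198.142, -539.799, 213.976] pointing down, gripper open.
Joint ranges: [-177.97, 177.97], [-48.28, 115.42], [12.27, 149.76], [-77.06, 257.06], [2.81, 150.46], [-146.56, 146.56]. Speed limits (degrees/s): [147.25, 147.25, 180, 180, 180, 180].

## Interface

Orientations are given as [roll, pitch, yaw] about the fixed x, y, z axes, in that order (R = Rz(yaw) Ry(pitch) Rx(roll)).
In Python, from workcell import env, optics gives the robot as it stands. The module is installed in compiled form; this text tells all that it offers.
- The arm moves only by the tool send_rows, never from a script. Its argument "targets" is a list that holds one entry, the list of rows, each a list of 7 numbers: the turn, a rotation vector about the world's x, y, z scaled (see below), then the shift along the world's x, y, z scaled (see below), then the closure, from -1 (fully open) to 1 (shut). In form: [[[rx, ry, rz, x, y, z, gripper], ...]]. A call has 1 to 12 rows; each row shifts and turns the commanded pose from where the row before left it; what a row does not reach is not made up. The controller multiplies each number of a shift by 0.2 m and each number of a turn by pi/2 rad. A row lasts 1/10 s, in which the tool goes at most 50 mm and 8.59 degrees, less where a joint would pass 70% of its speed; a pose out of reach is approached as far as the arm can. A call with a number of a shift or a turn outside -1 to 1 is refused whole. A call with a gripper value outside its range is refused whole. The fingers move at their own pace and stop on an object; "grip_force" is the grip in N (left out, the last holds). Time passes only in rows, so rows that do not move let the fingers close. It gives the time, the measured TCP pose, the force, the opening and the grip force at its end, in the units of the state.
- env.state(): the state, without advancing time (a new reading comes with each control period).
- optics.grab_frame(name): name is "scene" or "side" or "wrist"; returns (picture, depth): 420x560x3 uint8, red, green, blue; 420x560 float32, mm along the optical axis (not along the pixel's ray), 0 where there is no reading.
- optics.camera_info(name): a dict with "camera_matrix" (3x3 intrinsics, pixels), "k1" (the pictures are not rectified: a ray, as slopes to the right and down, at radius r is drawn at 1 + k1 r^2 times it, then the intrinsics apply), "R" (3x3) and "t" (3): a world point X has camera coordinates R X + t; the wrist camera has in their place "mount" (4x4, takes a point from camera to tool coordinates, whose origin is the TCP and whose axes are the flange's). Camera axes: x right, y down, z forward; pixel columns grow to the right and rows downward; lengths in mm; the calibration is good to about 2 mm. A picture is of the moment at which its call begins: read the wrist's pose just before it. camera_info takes no time and is no camera call.
- env.job_done(): hands the job in; it is judged then, once.
Trained networks look in the newest picture that a camera, given by its name, has taken for a name from the list of things; names that differ only in an ending like _2 or _b are one class to them, and where a whole thing is asked for, a point or a joint stands for the part that bears it (a point fixed in the world has none). Each returns a list of dicts, best first, with "conf" (0 to 1); they miss things now and then, are a little off and sometimes report something else, mostly with a low value. They report only what shows in the picture. A call takes as long as a camera call.
- optics.silhouettes(camera, name): "mask" (420x560 bool, what is visible of it) and "at" ([column, row] in pixels, amid what is visible of it).
- optics.place_of(camera, name): "at" ([column, row] in pixels: a listed point, or the origin of a listed thing).
The state is a dict: "time_s": time; "qpos": joint angles; "qvel": joint speeds; "effort": joint torques, N m; "ee_pos": TCP position; "ee_rot": TCP orientation; "force": force on the tool from outside, world axes, zero at the start; "torque": the same for the moment, N m; "gripper_width": finger opening in mm; "gripper_force": force on a finger pad.
Only numpy, scipy, OpenCV 4.12 (cv2) and the standard library are available. Lean on these libraries where they do the work, as an engineer would, in place of code of your own. Each camera call takes 0.05 s, during which the arm holds its last target. There are 200 camera calls.

## Task

Clear the three offcuts - the long cane stuck in the sawing box, the short cane stub and the wooden block - into the scrap tray, each lying flat on the tray's floor, none on top of another. Only the cane's end can be reached, so draw it right out by that end, lay it down clear on the bench and let go, then take it again near its middle and carry it to the tray. Lower things in, never letting go of one above the tall end boards, and leave the two whisks standing and the long stock cane where they are.

Things in the scene. Friction and masses are not known exactly. Their poses are not given: they have to be found in the camera images.
- sawbox: Fixed pale wooden sawing box, a roofed tunnel 140 long (its x) x 92 wide (its y) x 60 high. The tunnel, 60 wide and 48 high, has the bench as its floor, is open only at the box's -x face and closed at the back by a wall 16 thick, so it is 124 deep; dark saw slit across the roof. Origin: centre of its underside; x axis points from the mouth to the back.
- tray: Fixed open wooden scrap tray, 224 x 210 outside; inside 200 long (its x) x 190 wide (its y), floor 6 thick. Two tall end boards 100 high, 12 thick, with dark hand slots, close its +x and -x ends; the low sides (+y, -y) are 45 high, 10 thick. Origin: centre of its underside, on the bench.
- cane_mid (a point): Centre of the long bamboo cane offcut, 160 long along its x axis, 32 thick (eight-sided in feel, so it does not roll by itself), about 120 g, lying on the bench inside the sawing box's tunnel with 55 to 65 of its end sticking out of the mouth. The tunnel hides the rest. Centre 16 above the bench.
- stub_mid (a point): Centre of the short bamboo stub offcut, 75 long along its x axis, 32 thick, about 50 g, lying on the bench in front of the sawing box's mouth, across the way the cane comes out. Centre 16 above the bench.
- block_mid (a point): Centre of the pale wooden block offcut, 80 (x) x 45 (y) x 30 high, about 60 g, lying on the bench between sawing box and tray, a whisk near one end. Centre 15 above the bench.
- whisk_a: Bamboo tea whisk standing upright near one end of the block; 105 high, handle 32 across up to 50, head 50 across above it. Light and easily tipped. Origin: centre of its underside. Leave alone.
- whisk_b: Same kind and size of whisk with a dark handle, standing farther back beside the stock cane. Origin: centre of its underside. Leave alone.
- stock_mid (a point): Centre of a good stock cane, 240 long along its x axis, 26 thick, lying at the back between sawing box and tray. Not an offcut: leave alone.

How it is judged (in metres and radians):
On the way, in this order (a step that is already met when the one before it is completed fails the run):
1. the cane lies wholly out of the sawing box on the bench, let go and still ((horizontal distance between cane_mid and sawbox above 0.145 m or y of cane_mid in the frame of sawbox above 0.075 m or y of cane_mid in the frame of sawbox below -0.075 m) and horizontal distance between cane_mid and tray above 0.118 m and height (world z) of cane_mid below 0.0195 m and contact force between the fingers and cane below 0.1 N and linear speed of cane below 0.03 m/s), for 0.2 s.
2. the cane is lifted, held near its middle (grasp within 40 mm of its centre) (height (world z) of cane_mid above 0.06 m and distance between the grasp point and cane_mid below 0.04 m and contact force between the fingers and cane above 0.5 N), for 0.1 s.
At the end, for the whole second after the job is handed in: Cane, stub and block at rest on the tray's floor inside its walls, let go, centres under 34 mm above the bench (none on another or on end), cane level to 12 degrees; whisks within 0.3 rad of upright; whisks and stock cane within 30 mm of their start (x of cane_mid in the frame of tray between -0.1 and 0.1 m and y of cane_mid in the frame of tray between -0.095 and 0.095 m and z of cane_mid in the frame of tray between 0.005 and 0.034 m and angle between cane_mid's own x axis and vertical between 1.35 and 1.79 rad and x of stub_mid in the frame of tray between -0.1 and 0.1 m and y of stub_mid in the frame of tray between -0.095 and 0.095 m and z of stub_mid in the frame of tray between 0.005 and 0.034 m and x of block_mid in the frame of tray between -0.1 and 0.1 m and y of block_mid in the frame of tray between -0.095 and 0.095 m and z of block_mid in the frame of tray between 0.005 and 0.034 m and linear speed of each of cane, stub, block below 0.02 m/s and not (angle between any of whisk_a, whisk_b's own z axis and vertical above 0.3 rad or distance of any of whisk_a, whisk_b, stock_mid from where it was at the start of the episode above 0.03 m)); the robot touches nothing.
It fails at once if a whisk is tipped over 0.3 rad or shifted over 30 mm, or the stock cane is shifted over 30 mm (angle between any of whisk_a, whisk_b's own z axis and vertical above 0.3 rad or distance of any of whisk_a, whisk_b, stock_mid from where it was at the start of the episode above 0.03 m).
It fails at once if an offcut is let go, or thrown, with its centre above the tray's tall end boards (over 120 mm up) ((height (world z) of cane_mid above 0.12 m and contact force between the fingers and cane below 0.02 N) or (height (world z) of stub_mid above 0.12 m and contact force between the fingers and stub below 0.02 N) or (height (world z) of block_mid above 0.12 m and contact force between the fingers and block below 0.02 N)).
It also fails if it takes over 72 s, if anything falls off the work surface, if the arm or the gripper's body presses on something with over 40 N, if the wrist force passes 120 N, or if a joint passes its speed limit or range.

## Working session

There is one attempt and no reset: what is moved stays moved. The work goes in short steps, Python scripts to look and compute and a tool call to move; the robot and the scene stay as the last step left them, time stands still between calls to the robot, and variables do not carry over. Pictures are saved under pics/ and viewed, at most 10 in all, crops included, and the job is handed in when it is done.

Besides the shell and the picture viewer there is one more tool, called as a command line: name --argument value ..., lists and objects as JSON in quotes. send_rows: Moves the arm, as the interface text tells. Its arguments: {"type":"object","properties":{"targets":{"type":"array"},"grip_force":{"type":"number"}},"required":["targets"]}

```bash
mkdir -p pics; cat > h.py <<'E'
import numpy as np,cv2
from workcell import env,optics
from scipy.spatial.transform import Rotation as Ro
def cam(n):
    c=optics.camera_info(n);K=np.array(c["camera_matrix"]);k1=c["k1"]
    if n=="wrist":
        s=env.state();T=np.eye(4);T[:3,:3]=Ro.from_euler('xyz',s["ee_rot"],degrees=True).as_matrix();T[:3,3]=s["ee_pos"]
        W=T@np.array(c["mount"])
    else:
        W=np.eye(4);R=np.array(c["R"]);W[:3,:3]=R.T;W[:3,3]=-R.T@np.array(c["t"])
    return K,k1,W
def rays(C,uv):
    K,k1,W=C;uv=np.atleast_2d(np.array(uv,float))
    u=cv2.undistortPoints(uv.reshape(-1,1,2),K,np.array([k1,0,0,0.])).reshape(-1,2)
    return np.c_[u,np.ones(len(u))]
def at_z(C,uv,z):
    d=rays(C,uv)@C[2][:3,:3].T;o=C[2][:3,3]
    return o+d*((z-o[2])/d[:,2])[:,None]
def pts(C,depth,mask):
    v,u=np.nonzero(mask&(depth>0));
    p=rays(C,np.c_[u,v])*depth[v,u][:,None]
    return p@C[2][:3,:3].T+C[2][:3,3]
def save(n,img): cv2.imwrite(f"pics/{n}.png",img[:,:,::-1])
def rect(p):
    (c,s,a)=cv2.minAreaRect(p[:,:2].astype(np.float32))
    if s[0]<s[1]: s=s[::-1];a+=90
    return np.round(c,1),np.round(s,1),round((a+90)%180-90,1)
E
python3 - <<'E'
from h import *
print(env.state())
ims=[]
for n in("scene","side"):
    C=cam(n);im,d=optics.grab_frame(n);ims.append(im);print(n,C[2][:3,3].round())
    for k,z in(("sawbox",0),("tray",0),("cane_mid",16),("stub_mid",16),("block_mid",15),("whisk_a",0),("stock_mid",13)):
        for r in optics.silhouettes(n,k)[:3]:
            m=cv2.erode(r["mask"].astype(np.uint8),np.ones((3,3)))>0
            p=pts(C,d,m);
            if r["conf"]<.2 or len(p)<20: continue
            print(k,round(r["conf"],2),r["at"],rect(p),"z",np.percentile(p[:,2],[2,50,98]).round())
        for r in optics.place_of(n,k)[:2]: print("   pl",k,round(r["conf"],2),np.round(r["at"]),at_z(C,r["at"],z).round(1))
a=np.hstack([i for i in ims]);save("a",cv2.resize(a,(800,300)));save("sc",ims[0]);save("sd",ims[1])
E
```

```text
{'time_s': 0.0, 'qpos': array([-7.09914962e+01,  1.83507548e+01,  8.97063987e+01,  8.88087190e-04,
        7.20429557e+01, -1.14532668e+00]), 'qvel': array([ 0.00831647,  0.02840702, -0.0410718 , -0.02377958, -0.03638157,
        0.03509661]), 'effort': array([ 3.62387895e-03, -4.12453830e+01, -2.31973958e+01,  7.27937277e-02,
        4.54470597e-02, -1.46003422e-04]), 'ee_pos': array([ 197.95887483, -539.31440391,  213.12921014]), 'ee_rot': array([-1.79899928e+02, -2.84519890e-03,  2.01535534e+01]), 'force': array([ 0.71663963,  0.04293919, -0.02072589]), 'torque': array([ 0.00203564, -0.01078141, -0.06044117]), 'gripper_force': 0.0, 'gripper_width': 91.09791717869803}
scene [1405.  195.  897.]
sawbox 0.58 [388.6, 258.2] (array([605.7, 264.8]), array([143.9,  88.1]), -1.8) z [ 8. 58. 62.]
   pl sawbox 0.98 [386. 266.] [[596.9 265.5   0. ]]
tray 0.8 [179.4, 224.7] (array([ 627.1, -278.8]), array([228.1, 211.8]), -10.9) z [  2.  29. 100.]
   pl tray 0.8 [178. 232.] [[ 623.5 -275.3    0. ]]
cane_mid 0.58 [392.5, 228.6] (array([487.2, 259.4]), array([24.4, 22.7]), -47.6) z [26. 29. 33.]
[... 1549 characters left out ...]
27. ]), 15.9) z [15. 29. 33.]
   pl stub_mid 0.61 [312. 377.] [[406.5 278.6  16. ]]
block_mid 0.74 [337.1, 255.3] (array([440.6,  -2.7]), array([79.2, 43.9]), -18.8) z [ 7. 29. 32.]
   pl block_mid 0.92 [339. 257.] [[436.2   0.6  15. ]]
whisk_a 0.79 [296.8, 221.6] (array([553.8, -85.5]), array([159.4,  46.2]), -73.7) z [  4.  58. 102.]
whisk_a 0.69 [218.4, 196.1] (array([ 756.1, -104.3]), array([186. ,  44.2]), -59.4) z [  1.  61. 102.]
   pl whisk_a 0.72 [296. 241.] [[537.5 -33.3   0. ]]
   pl whisk_a 0.69 [204. 341.] [[595.3 265.8   0. ]]
stock_mid 0.64 [201.6, 236.2] (array([720.1,  50.9]), array([239. ,  20.6]), -3.6) z [11. 22. 27.]
   pl stock_mid 0.66 [198. 242.] [[721.   55.1  13. ]]
```

View pics/sc.png

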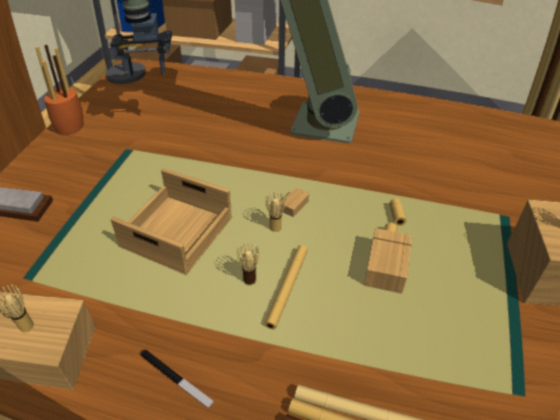

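View pics/sd.png

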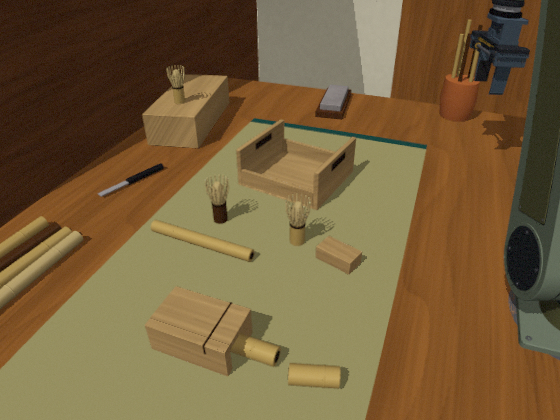

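The scene view shows the tray at about (178,225), the block at (293,201) with whisk_a at (276,212), whisk_b at (249,265) and the stock cane at (288,286). The sawbox is at (389,260) with the cane end at (391,229), and the stub lies at (397,210). The side view agrees. I'll take the block first, since it's on the way.

send_rows --targets '[[[0,0,-0.036,0.095,0.22,0,-1],[0,0,-0.036,0.095,0.22,0,-1],[0,0,-0.036,0.095,0.22,0,-1],[0,0,-0.036,0.095,0.22,0,-1],[0,0,-0.036,0.095,0.22,0,-1],[0,0,-0.036,0.095,0.22,0,-1],[0,0,-0.036,0.095,0.22,0,-1],[0,0,-0.036,0.095,0.22,0,-1],[0,0,-0.036,0.095,0.22,0,-1],[0,0,-0.036,0.095,0.22,0,-1],[0,0,-0.036,0.095,0.22,0,-1],[0,0,-0.036,0.095,0.22,0,-1]]]' --grip_force 15

```text
time_s: 2.7
ee_pos: [426.6, -9.8, 214.3]
ee_rot: [-180.0, -0.1, -18.8]
force: [1.8, -0.5, 0.1]
gripper_width: 91.3
gripper_force: 0.0
```

```bash
cat > look.py <<'E'
import sys
from h import *
nm=sys.argv[1];keys=sys.argv[2:]
s=env.state();print("t",round(s["time_s"],2),s["ee_pos"].round(1),s["ee_rot"].round(1),"w",round(s["gripper_width"],1))
C=cam("wrist");im,d=optics.grab_frame("wrist");save(nm,im)
for k in keys:
    k,zlo,zhi=k.split(":")
    for r in optics.silhouettes("wrist",k)[:2]:
        p=pts(C,d,r["mask"]);z=p[:,2];q=p[(z>float(zlo))&(z<float(zhi))]
        if len(q)>20: print(k,round(r["conf"],2),r["at"],rect(q),"z",np.percentile(q[:,2],[2,50,98]).round(1))
E
python3 look.py b block_mid:22:40 whisk_a:60:120
```

```text
t 2.7 [426.6  -9.8 214.3] [-1.80e+02 -1.00e-01 -1.88e+01] w 91.3
block_mid 0.68 [267.1, 181.9] (array([443.1,  -5.1]), array([79.3, 44.6]), -18.3) z [28.2 30.1 31.6]
whisk_a 0.84 [258.9, 80.9] (array([537.7, -33.3]), array([48.9, 47.5]), -53.0) z [ 63.2  89.9 105.3]
```

send_rows --targets '[[[0,0,0,0.035,0.04,-0.2,-1],[0,0,0,0,0,-0.2,-1],[0,0,0,0,0,-0.2,-1],[0,0,0,0,0,-0.2,-1],[0,0,0,0,0,-0.15,-1],[0,0,0,0,0,-0.07,-1],[0,0,0,0,0,-0.02,-1],[0,0,0,0,0,0,1],[0,0,0,0,0,0,1],[0,0,0,0,0,0,1],[0,0,0,0,0,0,1]]]'

```text
time_s: 3.95
ee_pos: [433.7, -3.9, 6.8]
ee_rot: [-180.0, -0.1, -18.7]
force: [-0.4, 0.5, 0.5]
gripper_width: 62.1
gripper_force: 0.0
```

send_rows --targets '[[[0,0,0,0,0,0,1],[0,0,0,0,0,0,1],[0,0,0,0,0,0,1],[0,0,0,0,0,0.1,1],[0,0,0,0,0,0.2,1],[0,0,0,0,0,0.2,1],[0,0,0,0,0,0.2,1],[0,0,0,0,0,0.1,1]]]'

```text
time_s: 4.75
ee_pos: [434.5, -3.8, 169.2]
ee_rot: [-179.9, -0.3, -18.7]
force: [1.1, 0.3, -0.6]
gripper_width: 45.3
gripper_force: 15.0
```

send_rows --targets '[[[0,0,0.01,0.1,-0.15,0.02,1],[0,0,0.01,0.1,-0.15,0.02,1],[0,0,0.01,0.1,-0.15,0.02,1],[0,0,0.01,0.1,-0.15,0.02,1],[0,0,0.01,0.1,-0.15,0.02,1],[0,0,0.01,0.1,-0.15,0.02,1],[0,0,0.01,0.1,-0.15,0,1],[0,0,0.01,0.1,-0.15,0,1],[0,0,0,0.1,-0.15,0,1],[0,0,0,0.1,-0.15,0,1],[0,0,0,0,0,0,1]]]'

```text
time_s: 5.85
ee_pos: [634.5, -307.4, 188.0]
ee_rot: [179.9, -0.0, -11.7]
force: [-0.9, 0.6, -0.4]
gripper_width: 44.8
gripper_force: 15.0
```

```bash
cat > tray.py <<'E'
from h import *
import sys
C=cam("wrist");im,d=optics.grab_frame("wrist");save(sys.argv[1],im);s=env.state();print(s["ee_pos"].round(1))
p=pts(C,d,d>0);xy=p[:,:2];near=np.hypot(*(xy-[624,-276]).T)<190
print("p",len(p))
for lo,hi in((38,50),(93,105),(2,10)):
    q=p[near&(p[:,2]>lo)&(p[:,2]<hi)]
    if len(q)>30: print(lo,len(q),rect(q))
for k in("tray","block_mid"):
    for r in optics.silhouettes("wrist",k)[:1]: print(k,r["conf"],r["at"],rect(pts(C,d,r["mask"])))
E
python3 tray.py c
```

```text
[ 633.3 -305.2  188.2]
p 234302
38 3487 (array([ 647.8, -284.7]), array([210.4, 148.6]), 79.3)
93 5902 (array([ 623.8, -280.3]), array([221.8, 209.5]), -10.7)
2 18587 (array([ 678. , -286.8]), array([378.9, 268.7]), 78.3)
tray 0.87 [231.7, 162.4] (array([ 628. , -264.7]), array([268.8, 228.6]), 80.8)
block_mid 0.64 [276.9, 238.6] (array([ 601.3, -299.9]), array([168.5, 107.1]), -12.9)
```

View pics/c.png

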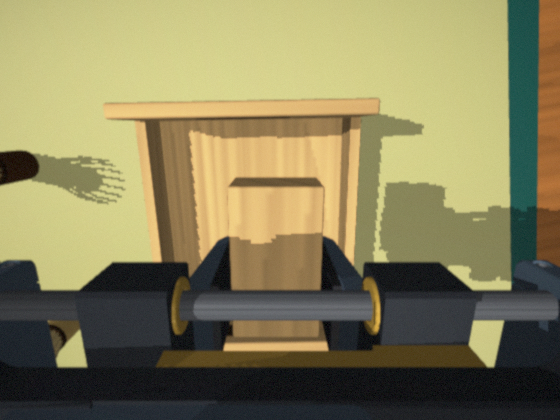

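The block sits squarely between the fingers (about (276,240)), with the tray around (250,180) at yaw -10.8. I'll lower it into the tray's +x,-y corner.

send_rows --targets '[[[0,0,0.004,0.1,-0.12,0,1],[0,0,0,0,0,-0.2,1],[0,0,0,0,0,-0.2,1],[0,0,0,0,0,-0.2,1],[0,0,0,0,0,-0.15,1],[0,0,0,0,0,-0.08,1],[0,0,0,0,0,-0.04,1],[0,0,0,0,0,0,1]]]'

```text
time_s: 6.8
ee_pos: [653.1, -327.3, 16.1]
ee_rot: [-180.0, 0.0, -11.1]
force: [0.3, -0.1, -1.2]
gripper_width: 44.9
gripper_force: 15.0
```

send_rows --targets '[[[0,0,0,0,0,-0.015,1],[0,0,0,0,0,0,-0.28],[0,0,0,0,0,0,-0.28],[0,0,0,0,0,0,-0.28],[0,0,0,0,0,0.05,-0.28],[0,0,0,0,0,0.2,-0.28],[0,0,0,0,0,0.2,-0.28],[0,0,0,0,0,0.2,-0.28],[0,0,0,0,0,0.2,-0.5]]]'

```text
time_s: 7.7
ee_pos: [653.1, -327.8, 185.8]
ee_rot: [180.0, -0.1, -11.2]
force: [0.6, -0.1, -1.0]
gripper_width: 63.9
gripper_force: 0.0
```

send_rows --targets '[[[0,0,0.02,-0.08,0.19,0.01,-1],[0,0,0.02,-0.08,0.19,0.01,-1],[0,0,0.02,-0.08,0.19,0.01,-1],[0,0,0.02,-0.08,0.19,0.01,-1],[0,0,0.02,-0.08,0.19,0.01,-1],[0,0,0.02,-0.08,0.19,0.01,-1],[0,0,0.02,-0.08,0.19,0.01,-1],[0,0,0.02,-0.08,0.19,0.01,-1],[0,0,0.02,-0.08,0.19,0.01,-1],[0,0,0.02,-0.08,0.19,0.01,-1],[0,0,0.02,-0.08,0.19,0.01,-1],[0,0,0.02,-0.08,0.19,0.01,-1]]]'

```text
time_s: 8.9
ee_pos: [460.5, 129.6, 208.2]
ee_rot: [-180.0, -0.1, 10.5]
force: [0.5, 1.2, 0.9]
gripper_width: 91.0
gripper_force: 0.0
```

send_rows --targets '[[[0,0,0.02,-0.08,0.18,0.01,-1],[0,0,0.02,-0.08,0.18,0.01,-1],[0,0,0.02,-0.08,0.18,0,-1],[0,0,0.02,-0.08,0.18,0,-1],[0,0,0,0,0,0,-1]]]'

```text
time_s: 9.4
ee_pos: [395.6, 275.7, 212.0]
ee_rot: [-179.9, -0.1, 17.9]
force: [0.5, -1.5, -0.9]
gripper_width: 91.5
gripper_force: 0.0
```

```bash
python3 look.py d stub_mid:26:40 cane_mid:26:40 sawbox:50:70; python3 - <<'E'
from h import *
C=cam("side");im,d=optics.grab_frame("side")
for r in optics.silhouettes("side","block_mid")[:2]: print(r["conf"],rect(pts(C,d,r["mask"])),pts(C,d,r["mask"])[:,2].max())
E
```

```text
t 9.4 [395.6 275.7 212. ] [-1.799e+02 -1.000e-01  1.790e+01] w 91.5
stub_mid 0.62 [281.6, 186.6] (array([407. , 275.3]), array([75.6, 27.6]), 15.6) z [26.3 31.  33.4]
cane_mid 0.86 [321.9, 102.6] (array([502.6, 261.4]), array([63.6, 27.4]), -1.6) z [26.4 31.  33.5]
sawbox 0.74 [348.1, 36.7] (array([567.1, 266.5]), array([92.9, 74.3]), -89.9) z [56.9 59.9 61.6]
0.61 (array([ 662.6, -328.4]), array([83.1, 48.7]), -10.1) 39.396890720652095
```

View pics/d.png

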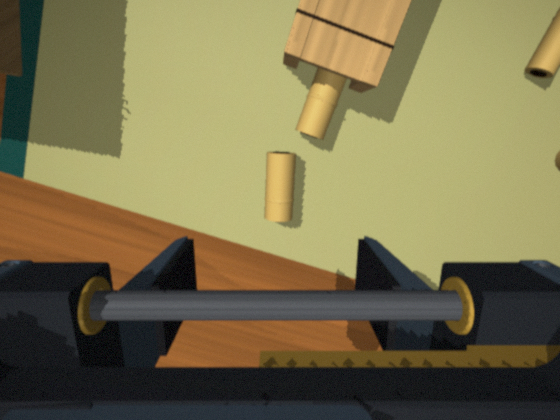

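The stub is at pixel (281,187), measured at (407,275) with yaw about 16. The cane end shows at (312,130), pointing out of the box mouth. Next I'll grasp the stub.

send_rows --targets '[[[0,0,-0.025,0.055,0,-0.2,-1],[0,0,0,0,0,-0.2,-1],[0,0,0,0,0,-0.2,-1],[0,0,0,0,0,-0.2,-1],[0,0,0,0,0,-0.15,-1],[0,0,0,0,0,-0.06,-1],[0,0,0,0,0,-0.025,-1],[0,0,0,0,0,0,1],[0,0,0,0,0,0,1],[0,0,0,0,0,0,1],[0,0,0,0,0,0,1],[0,0,0,0,0,0,1]]]'

```text
time_s: 10.9
ee_pos: [408.4, 272.4, 4.6]
ee_rot: [-180.0, -0.1, 15.4]
force: [0.4, 0.2, -0.5]
gripper_width: 53.8
gripper_force: 0.0
```

send_rows --targets '[[[0,0,0,0,0,0,1],[0,0,0,0,0,0,1],[0,0,0,0,0,0,1],[0,0,0,0,0,0.1,1],[0,0,0,0,0,0.2,1],[0,0,0,0,0,0.2,1],[0,0,0,0,0,0.2,1],[0,0,0,0,0,0.1,1]]]'

```text
time_s: 11.7
ee_pos: [409.3, 273.0, 167.4]
ee_rot: [-179.9, -0.3, 15.4]
force: [-0.3, -0.0, -1.3]
gripper_width: 31.8
gripper_force: 15.0
```

send_rows --targets '[[[0,0,-0.018,0.05,-0.18,0.01,1],[0,0,-0.018,0.05,-0.18,0.01,1],[0,0,-0.018,0.05,-0.18,0.01,1],[0,0,-0.018,0.05,-0.18,0.01,1],[0,0,-0.018,0.05,-0.18,0.01,1],[0,0,-0.018,0.05,-0.18,0,1],[0,0,-0.018,0.05,-0.18,0,1],[0,0,-0.018,0.05,-0.18,0,1],[0,0,-0.018,0.05,-0.18,0,1],[0,0,-0.018,0.05,-0.18,0,1],[0,0,-0.018,0.05,-0.18,0,1],[0,0,-0.018,0.05,-0.18,0,1]]]'

```text
time_s: 12.9
ee_pos: [528.1, -161.3, 173.7]
ee_rot: [-180.0, 0.0, -4.1]
force: [0.7, 0.9, 0.4]
gripper_width: 31.9
gripper_force: 15.0
```

send_rows --targets '[[[0,0,-0.018,0.05,-0.19,0,1],[0,0,-0.018,0.05,-0.19,0,1],[0,0,-0.018,0.05,-0.19,0,1],[0,0,-0.018,0.05,-0.19,0,1],[0,0,0,0,0,0,1]]]'

```text
time_s: 13.4
ee_pos: [568.7, -316.4, 172.8]
ee_rot: [179.9, -0.0, -10.8]
force: [-0.3, 0.9, -1.3]
gripper_width: 32.3
gripper_force: 15.0
```

```bash
python3 look.py e block_mid:28:45 stub_mid:100:300
```

```text
t 13.4 [ 568.7 -316.4  172.8] [179.9  -0.  -10.8] w 32.3
block_mid 0.89 [270.9, 99.4] (array([ 663.5, -330. ]), array([79.8, 45.1]), -11.4) z [34.5 36.  37.5]
stub_mid 0.62 [277.9, 259.7] (array([ 568.9, -316.4]), array([76.5, 32.9]), -10.9) z [180.4 198.8 201.8]
```

View pics/e.png

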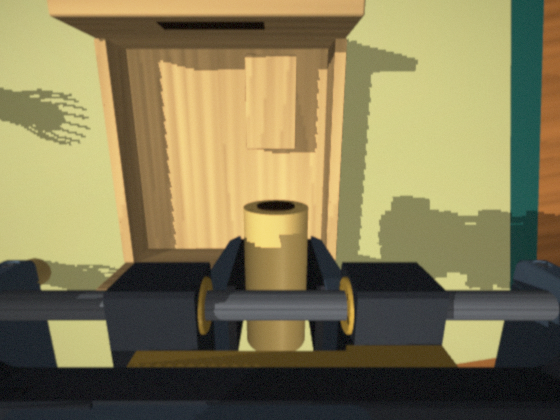

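The block lies flat in the tray at (271,99), with its top at 36 mm. The stub hangs squarely in the gripper at (278,265), so I'll lower it.

send_rows --targets '[[[0,0,0,0,0.015,-0.2,1],[0,0,0,0,0,-0.2,1],[0,0,0,0,0,-0.2,1],[0,0,0,0,0,-0.1,1],[0,0,0,0,0,-0.07,1],[0,0,0,0,0,-0.04,1],[0,0,0,0,0,0,1]]]'

```text
time_s: 14.25
ee_pos: [568.1, -308.2, 11.8]
ee_rot: [-180.0, 0.0, -10.5]
force: [0.0, 0.5, -0.4]
gripper_width: 31.7
gripper_force: 15.0
```

send_rows --targets '[[[0,0,0,0,0,0,-0.05],[0,0,0,0,0,0,-0.05],[0,0,0,0,0,0,-0.05],[0,0,0,0,0,0.05,-0.05],[0,0,0,0,0,0.2,-0.05],[0,0,0,0,0,0.2,-0.05],[0,0,0,0,0,0.2,-0.05],[0,0,0,0,0,0.2,-0.5]]]'

```text
time_s: 15.05
ee_pos: [568.0, -308.8, 184.9]
ee_rot: [180.0, -0.1, -10.5]
force: [1.5, -0.5, -0.5]
gripper_width: 53.4
gripper_force: 0.0
```

send_rows --targets '[[[0,0,0.01,-0.03,0.19,0.01,-1],[0,0,0.01,-0.03,0.19,0.01,-1],[0,0,0.01,-0.03,0.19,0.01,-1],[0,0,0.01,-0.03,0.19,0,-1],[0,0,0.01,-0.03,0.19,0,-1],[0,0,0.01,-0.03,0.19,0,-1],[0,0,0.01,-0.03,0.19,0,-1],[0,0,0.01,-0.03,0.19,0,-1],[0,0,0.01,-0.03,0.19,0,-1],[0,0,0.01,-0.03,0.19,0,-1],[0,0,0,-0.03,0.19,0,-1],[0,0,0,-0.03,0.19,0,-1]]]'

```text
time_s: 16.25
ee_pos: [495.9, 148.7, 189.2]
ee_rot: [-180.0, -0.1, -1.5]
force: [1.1, 0.0, 0.0]
gripper_width: 91.4
gripper_force: 0.0
```

send_rows --targets '[[[0,0,0,0,0.19,0,-1],[0,0,0,0,0.19,0,-1],[0,0,0,0,0.19,0,-1],[0,0,0,0,0,0,-1]]]'

```text
time_s: 16.65
ee_pos: [496.2, 265.3, 188.9]
ee_rot: [-179.9, -0.1, -1.3]
force: [-0.6, -0.2, 0.2]
gripper_width: 91.1
gripper_force: 0.0
```

```bash
python3 look.py f cane_mid:26:40 sawbox:50:70; python3 - <<'E'
from h import *
C=cam("scene");im,d=optics.grab_frame("scene");save("scf",im)
for k in("stub_mid","block_mid"):
  for r in optics.silhouettes("scene",k)[:2]:
    p=pts(C,d,r["mask"]);print(k,r["conf"],r["at"],rect(p),p[:,2].max())
E
```

```text
t 16.65 [496.2 265.3 188.9] [-1.799e+02 -1.000e-01 -1.300e+00] w 91.1
cane_mid 0.74 [279.0, 198.4] (array([498.9, 261.9]), array([56.3, 28.1]), -2.2) z [26.4 31.  33.4]
sawbox 0.63 [272.1, 86.3] (array([601.2, 265.8]), array([140.5,  93. ]), -1.1) z [58.4 60.  61.6]
stub_mid 0.74 [170.8, 207.0] (array([ 571. , -306.4]), array([78.8, 33.4]), -14.0) 41.00708137368099
block_mid 0.58 [155.3, 224.8] (array([ 649.2, -325.6]), array([48. , 42.2]), 77.4) 38.98291949841723
```

send_rows --targets '[[[0,0,-0.005,-0.01,-0.015,-0.2,-1],[0,0,0,0,0,-0.2,-1],[0,0,0,0,0,-0.2,-1],[0,0,0,0,0,-0.2,-1],[0,0,0,0,0,-0.08,-1],[0,0,0,0,0,-0.04,-1],[0,0,0,0,0,0,1],[0,0,0,0,0,0,1],[0,0,0,0,0,0,1],[0,0,0,0,0,0,1],[0,0,0,0,0,0,1],[0,0,0,0,0,0,1]]]'

```text
time_s: 18.15
ee_pos: [494.3, 258.3, 4.4]
ee_rot: [-180.0, -0.0, -2.0]
force: [0.7, 0.2, 0.4]
gripper_width: 46.0
gripper_force: 0.0
```

send_rows --targets '[[[0,0,0,0,0,0,1],[0,0,0,0,0,0,1],[0,0,0,-0.02,0,0.005,1],[0,0,0,-0.05,0,0,1],[0,0,0,-0.07,0,0,1],[0,0,0,-0.1,0,0,1],[0,0,0,-0.1,0.005,0,1],[0,0,0,-0.1,0.005,0,1],[0,0,0,-0.1,0.005,0,1],[0,0,0,-0.1,0,0,1],[0,0,0,-0.07,0,0,1],[0,0,0,0,0,0,1]]]' --grip_force 20

```text
time_s: 19.35
ee_pos: [349.3, 260.4, 4.9]
ee_rot: [179.9, 0.1, -1.9]
force: [-0.3, 0.6, -1.3]
gripper_width: 32.0
gripper_force: 20.0
```

send_rows --targets '[[[0,0,0,0,0,-0.005,1],[0,0,0,0,0,0,-0.1],[0,0,0,0,0,0,-0.1],[0,0,0,0,0,0,-0.3],[0,0,0,0,0,0,-0.3],[0,0,0,0,0,0.1,-0.5],[0,0,0,0.05,0,0.2,-1],[0,0,0,0.1,0,0.2,-1],[0,0,0,0.1,0,0.2,-1],[0,0,0,0,0,0.2,-1],[0,0,0,0,0,0,-1]]]'

```text
time_s: 20.45
ee_pos: [405.8, 263.0, 189.4]
ee_rot: [-179.6, -0.6, -2.0]
force: [0.7, 0.9, -0.1]
gripper_width: 91.2
gripper_force: 0.0
```

```bash
python3 look.py g cane_mid:26:40 sawbox:50:70
```

```text
t 20.45 [405.8 263.  189.4] [-179.6   -0.6   -2. ] w 91.2
cane_mid 0.83 [278.7, 195.1] (array([410.2, 260.1]), array([160.1,  28.6]), -1.3) z [26.3 31.  33.5]
sawbox 0.97 [268.3, 39.8] (array([556.7, 266.7]), array([92.8, 52.7]), 88.3) z [57.2 60.  61.6]
```

View pics/g.png

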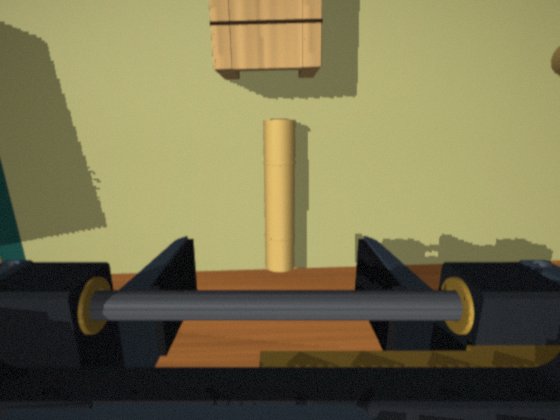

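The cane lies wholly out of the box, from pixel (279,120) to (279,270), with its centre at (410,260). I'll regrasp it at the middle.

send_rows --targets '[[[0,0,0.005,0.022,-0.01,-0.2,-1],[0,0,0,0,0,-0.2,-1],[0,0,0,0,0,-0.2,-1],[0,0,0,0,0,-0.2,-1],[0,0,0,0,0,-0.08,-1],[0,0,0,0,0,-0.04,-1],[0,0,0,0,0,0,1],[0,0,0,0,0,0,1],[0,0,0,0,0,0,1],[0,0,0,0,0,0,1],[0,0,0,0,0,0,1],[0,0,0,0,0,0,1]]]'

```text
time_s: 21.8
ee_pos: [406.6, 259.3, 0.3]
ee_rot: [-180.0, -0.0, -1.5]
force: [-0.0, -1.9, 9.4]
gripper_width: 46.1
gripper_force: 4.6
```

send_rows --targets '[[[0,0,0,0,0,0,1],[0,0,0,0,0,0,1],[0,0,0,0,0,0.1,1],[0,0,0,0,0,0.2,1],[0,0,0,0,0,0.2,1],[0,0,0,0,0,0.2,1],[0,0,0,0,0,0.1,1],[0,0,0,0,0,0,1]]]'

```text
time_s: 22.6
ee_pos: [407.4, 259.8, 161.6]
ee_rot: [-179.9, -0.2, -1.5]
force: [0.5, -0.5, -1.5]
gripper_width: 31.7
gripper_force: 20.0
```

send_rows --targets '[[[0,0,-0.01,0.08,-0.18,0.04,1],[0,0,-0.01,0.08,-0.18,0.04,1],[0,0,-0.01,0.08,-0.18,0,1],[0,0,-0.01,0.08,-0.18,0,1],[0,0,-0.01,0.08,-0.18,0,1],[0,0,-0.01,0.08,-0.18,0,1],[0,0,-0.01,0.08,-0.18,0,1],[0,0,-0.01,0.08,-0.18,0,1],[0,0,-0.01,0.08,-0.18,0,1],[0,0,-0.01,0.08,-0.18,0,1],[0,0,0,0.08,-0.18,0,1],[0,0,0,0.08,-0.18,0,1]]]'

```text
time_s: 23.8
ee_pos: [597.4, -173.8, 172.2]
ee_rot: [-180.0, 0.3, -10.5]
force: [0.1, 0.7, -1.1]
gripper_width: 32.0
gripper_force: 20.0
```

send_rows --targets '[[[0,0,0,0.08,-0.16,0,1],[0,0,0,0.07,-0.16,0,1],[0,0,0,0,0,0,1],[0,0,0,0,0,0,1]]]'

```text
time_s: 24.2
ee_pos: [627.1, -236.6, 172.3]
ee_rot: [-179.9, 0.4, -10.6]
force: [0.3, -0.4, -1.4]
gripper_width: 31.8
gripper_force: 20.0
```

```bash
python3 look.py hh cane_mid:150:300 block_mid:28:45 stub_mid:28:45
```

```text
t 24.2 [ 627.1 -236.6  172.3] [-179.9    0.4  -10.6] w 31.8
cane_mid 0.74 [275.6, 208.8] (array([ 648.7, -239.8]), array([125.1,  34. ]), -10.6) z [192.4 202.1 204.8]
block_mid 0.89 [365.4, 146.7] (array([ 663.5, -329.6]), array([79.6, 45.3]), -11.3) z [32.7 36.1 37.6]
stub_mid 0.78 [357.4, 236.1] (array([ 577.5, -309.5]), array([58. , 31.3]), -11.8) z [28.5 36.4 39.2]
stub_mid 0.27 [33.3, 143.3] (array([723.2, -56.6]), array([30.2, 12.3]), -10.1) z [28.3 36.7 44.3]
```

View pics/hh.png

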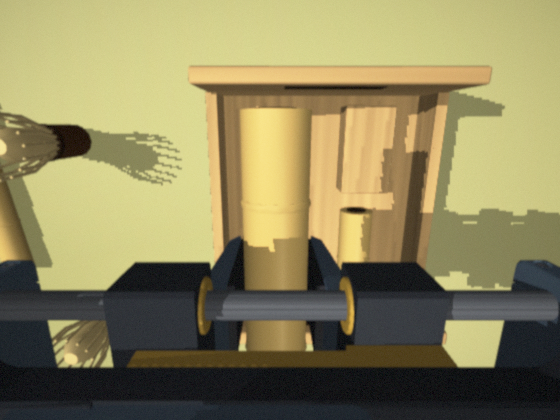

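The cane is held level with its far end at (275,110), over the free half of the tray. The block (366,147) and stub (355,236) lie flat beside it, so I'll lower the cane.

send_rows --targets '[[[0,0,0,0,0,-0.15,1],[0,0,0,0,0,-0.2,1],[0,0,0,0,0,-0.2,1],[0,0,0,0,0,-0.15,1],[0,0,0,0,0,-0.08,1],[0,0,0,0,0,-0.03,1],[0,0,0,0,0,-0.01,1],[0,0,0,0,0,0,1]]]'

```text
time_s: 25.2
ee_pos: [629.2, -236.7, 13.1]
ee_rot: [180.0, -0.1, -10.5]
force: [-0.7, 0.1, -1.1]
gripper_width: 31.9
gripper_force: 20.0
```

send_rows --targets '[[[0,0,0,0,0,-0.015,1],[0,0,0,0,0,-0.01,1],[0,0,0,0,0,0,1]]]'

```text
time_s: 25.5
ee_pos: [628.6, -236.8, 7.2]
ee_rot: [180.0, -0.0, -10.5]
force: [-0.8, 0.2, -1.4]
gripper_width: 31.8
gripper_force: 20.0
```

send_rows --targets '[[[0,0,0,0,0,0,-0.05],[0,0,0,0,0,0,-0.05],[0,0,0,0,0,0,-0.05],[0,0,0,0,0,0,-0.05],[0,0,0,0,0,0.05,-0.05],[0,0,0,0,0,0.2,-0.05],[0,0,0,0,0,0.2,-0.05],[0,0,0,0,0,0.2,-0.05],[0,0,0,0,0,0.2,-0.05],[0,0,0,-0.1,0,0.1,-0.05],[0,0,0,-0.2,0,0,-0.05],[0,0,0,0,0,0,-0.05]]]'

```text
time_s: 26.7
ee_pos: [564.0, -236.3, 198.4]
ee_rot: [180.0, 0.2, -10.6]
force: [0.6, -0.1, -0.5]
gripper_width: 48.1
gripper_force: 0.0
```

```bash
python3 look.py k cane_mid:25:60 block_mid:25:60 stub_mid:25:60
```

```text
t 26.7 [ 564.  -236.3  198.4] [180.    0.2 -10.6] w 48.1
cane_mid 0.71 [265.5, 126.5] (array([ 631.3, -237.1]), array([160.3,  32.1]), -10.4) z [26.3 36.3 39.4]
block_mid 0.9 [351.4, 78.5] (array([ 663.6, -330. ]), array([79.5, 45.4]), -11.2) z [31.4 36.1 37.7]
stub_mid 0.79 [344.8, 181.6] (array([ 568.2, -307.7]), array([75.7, 31.7]), -10.4) z [26.9 36.5 39.5]
```

View pics/k.png

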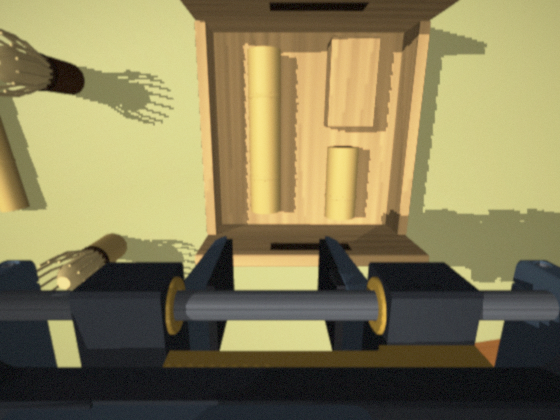

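The cane (265,127), block (352,80) and stub (342,183) all lie flat and apart on the tray floor, and the whisks are upright. I'm handing the job in.

```bash
python3 -c "
from workcell import env
print(env.job_done())"
```

```text
the job is handed in; nothing more can be done
None
```

I've handed the job in: the cane, stub and block lie flat and apart on the tray floor, both whisks are still standing, and the arm never touched the stock cane; the judge's verdict wasn't shown.

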